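Lock the filter hatch of the fume extractor

TASK

The hatch of the fume filter unit stands ajar. Using only the fingers, push it fully shut, then set the fingertips in the slot of the yellow disc and turn it clockwise until it stops at a quarter turn and the hatch is locked. Do not lift the hatch further, and leave the jar, the bottle and the screwdriver where they are.

Things in the scene. Friction and masses are not known exactly. Their poses are not given: they have to be found in the camera images.
- unit: Black fume filter unit fixed to the bench: open-topped housing 260 mm deep (x) x 300 mm wide (y) x 110 mm high, red rocker switch on its front. Origin: centre of its underside, on the bench; +x points to its back, +y to its left, z up. Its place varies and it is turned up to 0.35 rad either way.
- hatch (a joint): Opening angle of the grey hatch on top of the unit, rad: 0 = fully shut (hard stop), grows as its front edge rises; starts 0.25 to 0.5. Stiff hinge: it stays where it is left; a push down of 2 to 6 N near the front edge closes it. If the yellow disc is turned while the hatch is open, the steel tongue under it strikes the housing and the hatch cannot shut.
- hatch_hinge (a point): Middle of the hatch's hinge line, its lower back edge: unit x = +130, y = 0, z = 110.5 mm; the axis runs along the unit's y. The hatch is a plate 260 x 300 x 22 mm that covers the whole top of the unit; shut, its top face is 132.5 mm above the bench.
- hatch_press (a point): Centre of the left one of two black rubber patches (40 x 50 mm) on the hatch's top face near its front corners, a place to push: 25 mm from the front edge, 115 mm left (+y) of the middle; the right patch mirrors it. Moves with the hatch. Shut, it lies at unit x = -105, y = +115, z = 132.5 mm.
- cam (a joint): Angle of the yellow disc, rad: 0 = unlocked, 1.571 = locked, hard stops at both; grows clockwise seen from above; starts 0 to 0.3. Turns with friction (0.12 N m, some 4 N at 30 mm from the axis) and stays where left. At 0 the slot runs front to back, its white-line end at the front (red dot on the hatch); at 1.571 side to side, that end at the unit's left (green dot).
- cam_slot (a point): Centre of the yellow disc (diameter 110 mm) at its top face, flush with the hatch's top. A straight slot 38 mm wide, 104 mm long, 16 mm deep runs across its middle: vertical walls, flat black floor. x runs along the slot, z out of the hatch; the -x end has a white line on the floor. Hatch shut, it lies at unit x = -55, y = 0, z = 132.5 mm.
- jar: Loose small jar with grey cap, diameter 44, height 40 mm, standing 200 to 250 mm to one side of the unit's middle. Origin: centre of its base.
- bottle: Loose white bottle with blue cap, diameter 48, height 130 mm, standing 200 to 250 mm to the other side of the unit's middle. Origin: centre of its base.
- driver: Loose green screwdriver 160 mm long, 26 mm thick, lying on the bench in front of the unit. Origin: under the middle of its length; x along it towards the tip.

How it is judged:
On the way, in this order (a step that is already met when the one before it is completed fails the run):
1. the hatch is pushed fully shut (within 0.02 rad) while the disc is still unlocked (below 0.6 rad) (value of joint hatch below 0.02 rad and value of joint cam below 0.6 rad), for 0.1 s.
2. with the hatch shut, the disc is turned to the locked position (past 1.42 rad) (value of joint hatch below 0.02 rad and value of joint cam above 1.42 rad), for 0.2 s.
At the end, for the whole second after the job is handed in: The hatch is shut (within 0.02 rad), the disc is in the locked position (past 1.42 rad of its 1.571), and the jar, bottle and screwdriver are within 30 mm of where they stood (all of step 2 and distance of each of jar, bottle, driver from where it was at the start of the episode below 0.03 m); the robot touches nothing.
It fails at once if the hatch is lifted (opened beyond 0.65 rad) (value of joint hatch above 0.65 rad).
It fails at once if the jar, bottle or screwdriver is moved or lifted more than 30 mm (distance of any of jar, bottle, driver from where it was at the start of the episode above 0.03 m).
It fails at once if the unit or its hatch is pushed with a part of the arm other than the fingers (over 3 N) (contact force between the arm and unit above 3 N).
It also fails if it takes over 48 s, if anything falls off the work surface, if the arm or the gripper's body presses on something with over 40 N, if the wrist force passes 120 N, or if a joint passes its speed limit or range.

ROBOT

A 7-joint arm with a two-finger parallel gripper is mounted at the origin on the work surface. World frame = base frame: x ahead of the robot, y to its left, z up, the work surface at z = 0. Lengths are in m, angles in rad, forces in N, time in s.
With the tool pointing down it reaches from about 0.4 to 0.925 m from the base axis. Payload 5.6 kg.
Tool frame: the origin (TCP) lies midway between the tips of the shut fingers; the grasp point (between the pads) lies grip_depth behind it (grip_depth is the distance from the TCP to the grasp point, in m); z points along the fingers, y is the line along which they close (so a half turn about z gives the same grasp; the last joint's range is limited). The gripper opens to 85 mm and grips with 20 to 120 N. Pads are 22 mm wide; open, the fingers measure 114 mm over their backs; the gripper's body (76 mm by 85 mm) begins 54 mm behind the grasp point. The pads swing forward as they close: fully open they stand 13 mm farther back than shut.
Start: joints at [-0.043, 0.468, -0.012, 1.603, 0.006, 1.071, -0.056], TCP at [0.65, -0, 0.231] pointing down, gripper open.
Joint ranges: [-2.53, 2.53], [-0.31, 2.02], [-1.57, 1.55], [0.28, 2.44], [-1.29, 4.43], [0.15, 1.84], [-2.92, 2.92]. Speed limits (rad/s): [2.57, 2.57, 3.14, 3.14, 3.14, 3.14, 3.14].

INTERFACE

Orientations are given as a unit quaternion [w, x, y, z].
In Python, from plant import * gives the robot as it stands.
- The arm moves only by the shell command python3 -m pendant 'ROWS' [FORCE]. ROWS is JSON, a list of rows, each a list of 7 numbers: the shift along the tool's x, y, z scaled (see below), then the turn, a rotation vector about the tool's x, y, z scaled (see below), then the gripper command: -1 is shut, 1 is fully open, values between are in proportion. A call has 1 to 20 rows; each row is the pose to reach, as a shift and turn from the pose commanded when the call began, along the tool's axes at that moment, turning the shorter way round; what a row does not reach only later rows make up. The controller multiplies each number of a shift by 300 mm and each number of a turn by 180 degrees. A row lasts 1/10 s, in which the tool goes at most 50 mm and 8.59 degrees, less where a joint would pass 70% of its speed; a pose out of reach is approached as far as the arm can. A call with a number of a shift or a turn outside -1 to 1 is refused whole. A call with a gripper value outside its range is refused whole. The fingers move at their own pace and stop on an object; FORCE is the grip in N (left out, the last holds). Time passes only in rows, so rows that repeat a pose let the fingers close. It gives the time, the measured TCP pose, the force, the opening and the grip force at its end, in the units of the state.
- read_state(): the state, without advancing time (a new reading comes with each control period).
- camera(name): name is "scene" or "side" or "wrist"; returns a dict with "frame" (400x640x3 uint8, red, green, blue), "intrinsics" (3x3 intrinsics, pixels), "R" (3x3) and "t" (3): a world point X has camera coordinates R X + t; the wrist camera has in their place "hand_eye" (4x4, takes a point from camera to tool coordinates, whose origin is the TCP and whose axes are the flange's). Camera axes: x right, y down, z forward; pixel columns grow to the right and rows downward; lengths in m; the calibration is good to about 2 mm. A picture is of the moment at which its call begins: read the wrist's pose just before it. There is no depth.
- job_done(): hands the job in; it is judged then, once.
Trained networks look in a picture, given as the dict that the camera call returned (one of the last four; its "shot" number tells which), for a name from the list of things; names that differ only in an ending like _2 or _b are one class to them, and where a whole thing is asked for, a point or a joint stands for the part that bears it (a point fixed in the world has none). Each returns a list of dicts, best first, with "confidence" (0 to 1); they miss things now and then, are a little off and sometimes report something else, mostly with a low value. They report only what shows in the picture. A call takes as long as a camera call.
- search_frame(picture, thing): "extent" ([left, top, right, bottom] in pixels, round what is visible of it).
- pinpoint(picture, thing): "at" ([row, column] in pixels: a listed point, or the origin of a listed thing).
The state is a dict: "clock": time; "qpos": joint angles; "joint_vel": joint speeds; "joint_torque": joint torques, N m; "eef_pos": TCP position; "tool_rot": TCP orientation; "force": force on the tool from outside, world axes, zero at the start; "torque": the same for the moment, N m; "gripper_width": finger opening in m; "grip_force": force on a finger pad.
Only numpy, scipy, OpenCV 4.12 (cv2) and the standard library are available. Lean on these libraries where they do the work, as an engineer would, in place of code of your own. Each camera call takes 0.05 s, during which the arm holds its last target. There are 200 camera calls.

## Working session

There is one attempt and no reset: what is moved stays moved. The work goes in short steps, Python scripts to look and compute and a shell command to move; the robot and the scene stay as the last step left them, time stands still between calls to the robot, and variables do not carry over. Pictures are saved under pics/ and viewed, at most 10 in all, crops included, and the job is handed in when it is done.

```bash
mkdir -p pics; ls
python3 - <<'E'
from plant import *
import cv2, numpy as np
s=read_state(); print({k:np.round(v,3).tolist() for k,v in s.items()})
ims=[]
for n in ["scene","side"]:
    p=camera(n); ims.append(p["frame"])
    print(n,p["intrinsics"].tolist(),p["R"].tolist(),p["t"].tolist())
    for t in ["unit","hatch_hinge","hatch_press","cam_slot","jar","bottle","driver"]:
        print(t,[(np.round(d["at"]).tolist(),round(d["confidence"],2)) for d in pinpoint(p,t)[:3]])
    cv2.imwrite(f"pics/{n}0.png",p["frame"][:,:,::-1])
E
```

```text
pics
{'clock': 0.0, 'qpos': [-0.043, 0.468, -0.012, 1.604, 0.006, 1.071, -0.056], 'joint_vel': [0.0, 0.001, 0.001, 0.001, -0.0, 0.001, 0.001], 'joint_torque': [-0.0, -53.237, 0.021, -25.13, 0.011, 0.008, -0.0], 'eef_pos': [0.649, -0.0, 0.23], 'tool_rot': [-0.001, 0.707, 0.707, -0.001], 'force': [0.236, 0.082, -0.087], 'torque': [0.014, 0.008, -0.014], 'grip_force': 0.0, 'gripper_width': 0.085}
scene [[381.31768076932, 0.0, 324.4505375463649], [0.0, 381.31768076932, 200.9123633359071], [0.0, 0.0, 1.0]] [[-0.9817973861645728, -0.18991364396845906, -0.0025885044010103575], [-0.17630401966632775, 0.9163395726756804, -0.35949781668049996], [0.07064548938118978, -0.35249765301796354, -0.9331423361132638]] [0.6395106436077568, 0.10958913257338868, 0.8490366042154769]
unit []
hatch_hinge [([143.0, 259.0], 0.65), ([252.0, 336.0], 0.32)]
hatch_press [([173.0, 366.0], 0.98), ([125.0, 340.0], 0.29)]
cam_slot [([125.0, 341.0], 0.7)]
jar [([250.0, 337.0], 0.54)]
bottle [([126.0, 343.0], 0.56)]
driver [([159.0, 394.0], 0.64)]
side [[364.06315943695034, 0.0, 317.744781310738], [0.0, 364.06315943695034, 199.67258594366334], [0.0, 0.0, 1.0]] [[0.0643732889027869, 0.9979190464361357, 0.0036954615180339358], [0.9484169372097402, -0.06002726781990269, -0.3112909255532075], [-0.31042131513401794, 0.023543658977962734, -0.9503074782576403]] [-0.08727403078164335, -0.5828779414486825, 1.1859142165034238]
unit [([226.0, 269.0], 0.91)]
hatch_hinge [([264.0, 276.0], 0.96)]
hatch_press [([153.0, 301.0], 0.9)]
cam_slot [([185.0, 255.0], 0.76), ([264.0, 274.0], 0.73)]
jar [([190.0, 347.0], 0.72)]
bottle [([258.0, 179.0], 0.97), ([152.0, 300.0], 0.19)]
driver []
```

View pics/scene0.png

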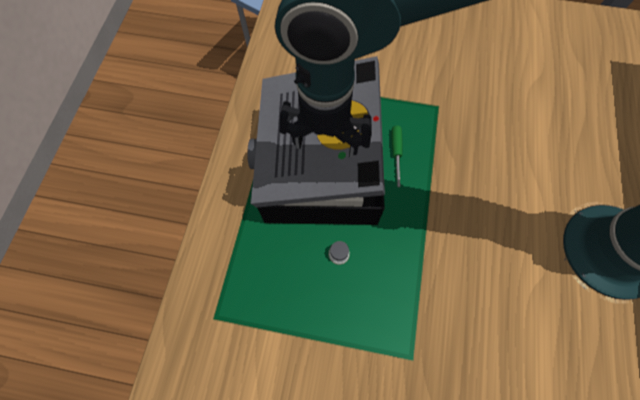

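View pics/side0.png

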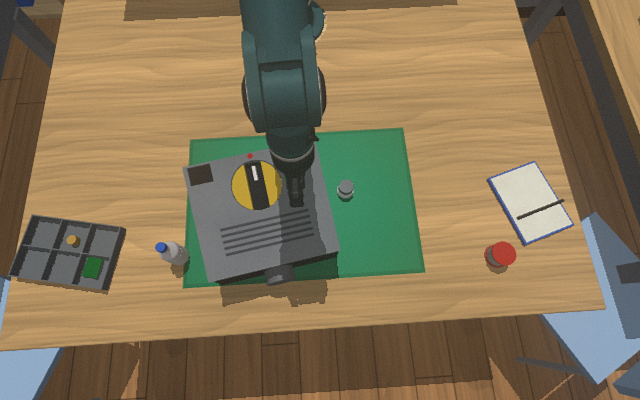

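The scene view shows the grey hatch ajar with its patches at about (col 366, row 71) and (369, 174), and the jar at (338, 252). In the side view the disc is at (255, 185), the right patch at (200, 175) and the bottle at (170, 252). The driver lies in front of the unit. I'll fit the unit pose and hatch angle to these points.

```bash
cat > fit.py <<'E'
import numpy as np
from scipy.optimize import least_squares
C={}
C["scene"]=(np.array([[381.318,0,324.45],[0,381.318,200.912],[0,0,1]]),np.array([[-0.9817973861645728,-0.18991364396845906,-0.0025885044010103575],[-0.17630401966632775,0.9163395726756804,-0.35949781668049996],[0.07064548938118978,-0.35249765301796354,-0.9331423361132638]]),np.array([0.6395106436077568,0.10958913257338868,0.8490366042154769]))
C["side"]=(np.array([[364.063,0,317.745],[0,364.063,199.673],[0,0,1]]),np.array([[0.0643732889027869,0.9979190464361357,0.0036954615180339358],[0.9484169372097402,-0.06002726781990269,-0.3112909255532075],[-0.31042131513401794,0.023543658977962734,-0.9503074782576403]]),np.array([-0.08727403078164335,-0.5828779414486825,1.1859142165034238]))
def hp(p,a):
    x,y,z=np.array(p)/1000; dx=x-.13; dz=z-.1105
    return np.array([.13+dx*np.cos(a)+dz*np.sin(a),y,.1105-dx*np.sin(a)+dz*np.cos(a)])
def world(q,p,a=None):
    u=hp(p,q[3] if a is None else a); c,s=np.cos(q[2]),np.sin(q[2])
    return np.array([q[0]+c*u[0]-s*u[1],q[1]+s*u[0]+c*u[1],u[2]])
def proj(cam,X):
    K,R,t=C[cam]; v=K@(R@X+t); return v[:2]/v[2]
P=(-105,115,132.5);PR=(-105,-115,132.5);S=(-55,0,132.5);BL=(130,150,132.5);BR=(130,-150,132.5);FR=(-130,-150,132.5);FL=(-130,150,132.5)
if __name__=="__main__":
    obs=[("scene",P,367,173.5),("scene",PR,366,71),("side",PR,200,175),("side",S,255,185),("side",(130,0,110.5),276,264),
     ("side",FR,183,166),("side",BL,338,250),("side",BR,208,281),("scene",FR,379,59)]
    f=lambda q:np.concatenate([proj(c,world(q,p))-[u,v] for c,p,u,v in obs])
    r=least_squares(f,[.7,-.1,0,.35],loss="soft_l1")
    q=r.x; print(q.round(4)); print(f(q).reshape(-1,2).round(1))
    for n,p in dict(press=P,pressR=PR,slot=S).items(): print(n,world(q,p).round(3),world(q,p,0).round(3))
    K,R,t=C["side"]
E
python3 fit.py
```

```text
[ 0.6743 -0.0851  0.1685  0.2793]
[[ 1.1  0.9]
 [ 0.1  1.8]
 [ 0.1 -1.2]
 [ 1.1 -0.4]
 [-1.4  0.4]
 [-1.1  0.1]
 [ 1.5  0.3]
 [-1.2  0.6]
 [-1.3 -2. ]]
press [0.566 0.013 0.196] [0.552 0.011 0.132]
pressR [ 0.605 -0.213  0.196] [ 0.59  -0.216  0.132]
slot [ 0.633 -0.092  0.183] [ 0.62  -0.094  0.132]
```

```bash
python3 -m pendant '[[0.04,-0.3,0,0,0,0,-1],[0.04,-0.3,0,0,0,0,-1],[0.04,-0.3,0,0,0,0,-1],[0.04,-0.3,0,0,0,0,-1],[0.04,-0.3,0,0,0,0,-1],[0.04,-0.3,0,0,0,0,-1],[0.04,-0.3,0,0,0,0,-1],[0.04,-0.3,0,0,0,0,-1]]' 40
python3 - <<'E'
from plant import *
import cv2
p=camera("side"); q=camera("wrist")
cv2.imwrite("pics/side1.png",p["frame"][:,:,::-1])
from fit import *
print([(d["at"],d["confidence"]) for t in ["cam_slot","hatch_press"] for d in pinpoint(p,t)])
qq=[0.6743,-0.0851,0.1685,0.2793]
for x in (P,PR,S): print(proj("side",world(qq,x)))
E
```

```text
clock: 1.6
eef_pos: [0.5604, 0.0119, 0.231]
tool_rot: [-0.0, 0.707, 0.707, -0.0]
force: [-0.1, -0.2, -0.3]
gripper_width: -0.0
grip_force: 0.0
[([182.5, 256.3], 0.56), ([151.7, 304.3], 0.62)]
[301.4341949  152.12488177]
[200.05136056 173.76455027]
[256.10622836 184.57640233]
```

View pics/side1.png

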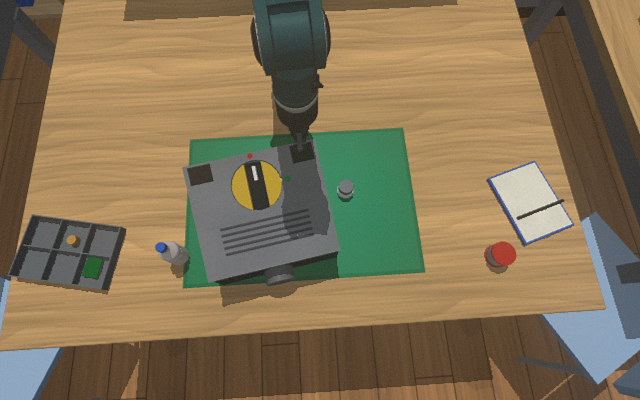

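The fingers are shut above the left patch (302, 153), and the fit agrees with the picture. Next I push down.

```bash
python3 -m pendant '[[0,0,0.07,0,0,0,-1],[0,0,0.12,0,0,0,-1],[0,0,0.16,0,0,0,-1],[0,0,0.2,0,0,0,-1],[0,0,0.24,0,0,0,-1],[0,0,0.27,0,0,0,-1],[0,0,0.3,0,0,0,-1],[0,0,0.32,0,0,0,-1],[0,0,0.32,0,0,0,-1],[0,0,0.32,0,0,0,-1]]'
```

```text
clock: 2.8
eef_pos: [0.5605, 0.0121, 0.1352]
tool_rot: [0.0, 0.707, 0.707, 0.0]
force: [-0.9, 0.3, 0.6]
gripper_width: 0.0
grip_force: 0.0
```

```bash
python3 -m pendant '[[0,0,0.005,0,0,0,-1],[0,0,0.01,0,0,0,-1],[0,0,0.01,0,0,0,-1],[0,0,0.01,0,0,0,-1]]'; python3 -m pendant '[[0,0,0.003,0,0,0,-1],[0,0,0.006,0,0,0,-1],[0,0,0.006,0,0,0,-1],[0,0,0.006,0,0,0,-1]]'
```

```text
clock: 3.2
eef_pos: [0.5605, 0.0121, 0.1326]
tool_rot: [0.0, 0.707, 0.707, 0.0]
force: [0.2, 0.3, 1.7]
gripper_width: -0.0003
grip_force: 0.8
clock: 3.6
eef_pos: [0.5606, 0.0121, 0.1325]
tool_rot: [0.0, 0.707, 0.707, 0.001]
force: [-4.7, -0.3, 13.7]
gripper_width: -0.0003
grip_force: 7.1
```

The fingers met the hard stop at z 0.1325, so the hatch is shut. Now I lift, move above the disc and look.

```bash
python3 -m pendant '[[0,0,-0.1,0,0,0,-1],[0,0,-0.25,0,0,0,-1],[-0.1,0.05,-0.33,0,0,0,-1],[-0.2,0.15,-0.33,0,0,0,0.2],[-0.35,0.2,-0.33,0,0,0,0.2],[-0.35,0.2,-0.33,0,0,0,0.2],[-0.35,0.2,-0.33,0,0,0,0.2],[-0.35,0.2,-0.33,0,0,0,0.2]]'
python3 - <<'E'
from plant import *
import cv2
from fit import *
from scipy.spatial.transform import Rotation as Ro
s=read_state();w=camera("wrist"); p=camera("side")
cv2.imwrite("pics/wrist2.png",w["frame"][:,:,::-1])
cv2.imwrite("pics/side2.png",cv2.resize(p["frame"][120:300,150:390,::-1],None,fx=3,fy=3))
print(s["eef_pos"],s["qpos"],w["hand_eye"].tolist(),w["intrinsics"].tolist())
R=Ro.from_quat(np.roll(s["tool_rot"],-1)).as_matrix(); H=np.array(w["hand_eye"]); K=np.array(w["intrinsics"])
def ray(rc,z):
    d=R@H[:3,:3]@np.linalg.solve(K,[rc[1],rc[0],1]); o=s["eef_pos"]+R@H[:3,3]
    return (o+d*(z-o[2])/d[2]).round(4)
for t in ["cam_slot","hatch_press","hatch_hinge"]:
    for d in pinpoint(w,t): print("wrist",t,d["at"],round(d["confidence"],2),ray(d["at"],.1325))
    for d in pinpoint(p,t): print("side",t,d["at"],round(d["confidence"],2))
qq=[0.6743,-0.0851,0.1685,0]
for x in (P,PR,S): print(proj("side",world(qq,x)), world(qq,x))
E
```

```text
clock: 4.4
eef_pos: [0.6195, -0.0918, 0.2291]
tool_rot: [-0.001, 0.707, 0.707, -0.0]
force: [-0.4, 0.1, -0.2]
gripper_width: 0.0517
grip_force: 0.0
[ 0.61954379 -0.09184518  0.22905475] [ 0.08147647  0.42948838  0.01683302  1.66713915 -0.00899151  1.04608671
  0.10232563] [[-0.0008297449481958237, -0.9589886587491774, -0.2834432287315626, 0.07265133315704062], [0.9999996039959749, -0.000886917739190373, 7.338130322111482e-05, -0.00038958738067129683], [-0.0003217626651686903, -0.2834430555991377, 0.9589890149013226, -0.14276967547716374], [0.0, 0.0, 0.0, 1.0]] [[319.614084465003, 0.0, 320.73565337809464], [0.0, 319.614084465003, 199.59137143922794], [0.0, 0.0, 1.0]]
wrist cam_slot [206.5, 318.4] 0.82 [ 0.6172 -0.0955  0.1325]
side cam_slot [187.1, 259.8] 0.94
wrist hatch_press [57.8, 221.3] 0.93 [0.5504 0.0122 0.1325]
side hatch_press [156.4, 301.6] 0.87
wrist hatch_hinge [159.6, 540.8] 0.82 [ 0.7847 -0.0584  0.1325]
side hatch_hinge [267.1, 272.4] 0.64
[301.10218031 158.02276724] [0.55150113 0.01066241 0.1325    ]
[207.31163137 178.15761843] [ 0.590073  -0.2160802  0.1325   ]
[258.42263824 186.89570391] [ 0.62007894 -0.09432371  0.1325    ]
```

View pics/wrist2.png

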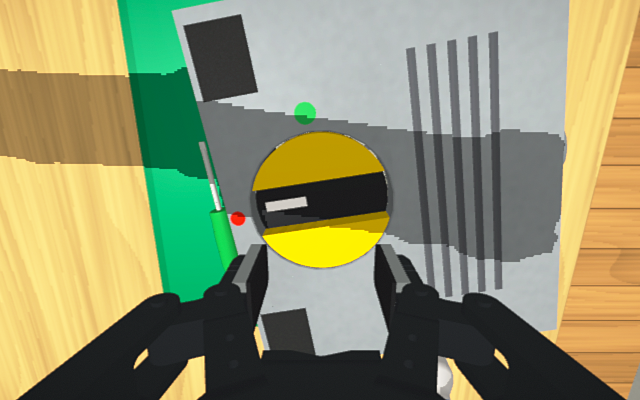

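View pics/side2.png

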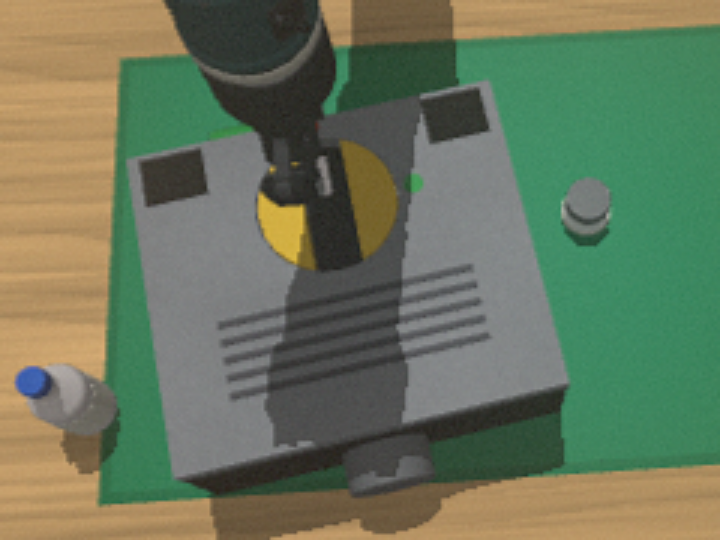

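The hatch lies flat. In the wrist view the disc is at about (320, 200), with the slot nearly front to back, its white line at (285, 204) near the red dot at (238, 218), so the disc is still unlocked. Now I measure the slot angle from its upper rim, (255, 191) to (386, 171).

Run:
```python
import numpy as np, cv2
H=np.array([[-0.00083,-0.958989,-0.283443,0.072651],[1,-0.000887,0.000073,-0.00039],[-0.00032,-0.283443,0.958989,-0.14277]])
K=np.array([[319.614,0,320.736],[0,319.614,199.591],[0,0,1]])
R=np.array([[0,1,0],[1,0,0],[0,0,-1.]]);e=np.array([.6195,-.0918,.2291])
def ray(u,v,z=.1325):
    d=R@H[:,:3]@np.linalg.solve(K,[u,v,1]); o=e+R@H[:,3]; return o+d*(z-o[2])/d[2]
im=cv2.cvtColor(cv2.imread("pics/wrist2.png"),cv2.COLOR_BGR2HSV)
y=cv2.inRange(im,(20,150,60),(35,255,255)); n,l,st,c=cv2.connectedComponentsWithStats(y)
pts=[]
for col in range(265,381,5):
    r=np.where(y[140:205,col])[0]
    pts.append((col,140+r.max()+1))
W=np.array([ray(u,v)[:2] for u,v in pts]); a,b=np.polyfit(W[:,0],W[:,1],1)
print("slot angle",np.arctan(a)); 
cx=.6185;cy=-.095; print("upper rim offset from centre",(a*cx+b-cy)*np.cos(np.arctan(a)))
# disc centre by ellipse of yellow hull -> plane circle
ys,xs=np.where(y); h=cv2.convexHull(np.c_[xs,ys].astype(np.int32))[:,0]
cc,r=cv2.minEnclosingCircle(np.array([ray(*p)[:2] for p in h],np.float32)*1000); print("disc",cc,r)
```

```text
slot angle 0.15528981457844895
upper rim offset from centre 0.019370524057774608
disc (619.6858520507812, -93.0733413696289) 55.62603759765625
```

```bash
python3 -m pendant '[[-0.005,0,0.05,0,0,-0.03,0.2],[-0.005,0,0.12,0,0,-0.05,0.2],[-0.005,0,0.2,0,0,-0.05,0.2],[-0.005,0,0.26,0,0,-0.05,0.2],[-0.005,0,0.3,0,0,-0.05,0.2],[-0.005,0,0.32,0,0,-0.05,0.2],[-0.005,0,0.34,0,0,-0.05,0.2],[-0.005,0,0.36,0,0,-0.05,0.2],[-0.005,0,0.37,0,0,-0.05,0.2],[-0.005,0,0.37,0,0,-0.05,0.2]]'
python3 - <<'E'
from plant import *
import cv2
w=camera("wrist");cv2.imwrite("pics/wrist3.png",w["frame"][:,:,::-1]); print(read_state()["qpos"])
E
```

```text
clock: 5.8
eef_pos: [0.62, -0.0945, 0.1184]
tool_rot: [-0.0, 0.649, 0.76, -0.0]
force: [-0.7, -1.0, 0.2]
gripper_width: 0.0515
grip_force: 0.0
[ 0.10921054  0.55729931 -0.01514887  1.74599657  0.01085825  0.83800388
  0.24610032]
```

View pics/wrist3.png

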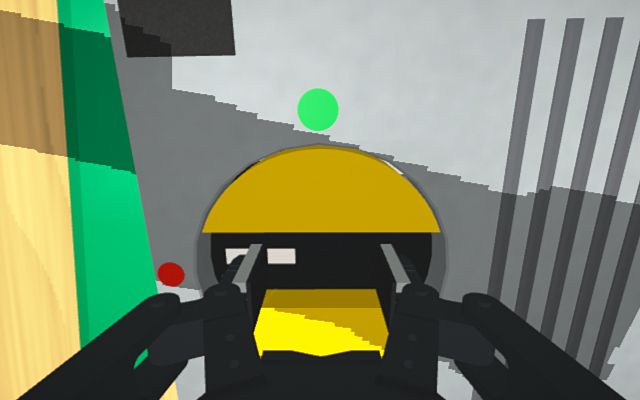

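The fingers stand in the slot with the wall clear of them and no force. Now I turn clockwise (+tool z).

```bash
python3 -m pendant '[[0,0,0.005,0,0,0.03,0.2],[0,0,0.005,0,0,0.07,0.2],[0,0,0.005,0,0,0.11,0.2],[0,0,0.005,0,0,0.15,0.2],[0,0,0.005,0,0,0.19,0.2],[0,0,0.005,0,0,0.23,0.2],[0,0,0.005,0,0,0.27,0.2],[0,0,0.005,0,0,0.31,0.2],[0,0,0.005,0,0,0.35,0.2],[0,0,0.005,0,0,0.39,0.2],[0,0,0.005,0,0,0.43,0.2],[0,0,0.005,0,0,0.47,0.2],[0,0,0.005,0,0,0.5,0.2],[0,0,0.005,0,0,0.53,0.2],[0,0,0.005,0,0,0.53,0.2]]'
python3 - <<'E'
from plant import *
import cv2
s=read_state();print(s["torque"],s["qpos"]);w=camera("wrist");cv2.imwrite("pics/wrist4.png",w["frame"][:,:,::-1])
E
```

```text
clock: 7.35
eef_pos: [0.6202, -0.0945, 0.1174]
tool_rot: [0.0, 1.0, 0.031, 0.0]
force: [0.1, 0.1, -0.4]
gripper_width: 0.0515
grip_force: 0.1
[0.01845891 0.08661379 0.04400331] [-0.19242311  0.57958127  0.39472941  1.76856861 -0.28393564  0.84915124
 -1.17476517]
```

View pics/wrist4.png

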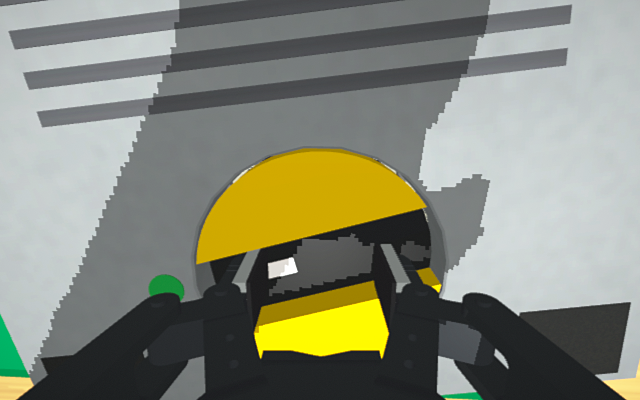

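The disc has followed with about 0.22 rad of slack: the white-line end at (283, 268) is almost in line with the green dot at (167, 288). I'll turn on until the stop.

```bash
for i in 1; do python3 -m pendant '[[0,0,0,0,0,0.02,0.2],[0,0,0,0,0,0.04,0.2],[0,0,0,0,0,0.04,0.2],[0,0,0,0,0,0.04,0.2]]'; done; python3 -c "
from plant import *
s=read_state();print(s['torque'])"
```

```text
clock: 7.8
eef_pos: [0.6201, -0.0944, 0.1172]
tool_rot: [-0.0, 1.0, -0.03, 0.0]
force: [-0.5, 0.2, 0.4]
gripper_width: 0.0515
grip_force: 0.2
[-0.0352702   0.10648943 -0.00249701]
```

```bash
python3 -m pendant '[[0,0,0,0,0,0.01,0.2],[0,0,0,0,0,0.02,0.2],[0,0,0,0,0,0.02,0.2],[0,0,0,0,0,0.02,0.2]]'; python3 -c "
from plant import *
s=read_state();print(s['torque'])"
```

```text
clock: 8.2
eef_pos: [0.62, -0.0942, 0.1172]
tool_rot: [0.0, 0.998, -0.062, -0.0]
force: [-1.6, 1.0, 3.3]
gripper_width: 0.0512
grip_force: 15.0
[0.16982772 0.3801783  0.95613857]
```

Torque has jumped to about 0.96 N m, so the disc is at the stop. I back off about 0.13 rad inside the slack and lift out.

```bash
python3 -m pendant '[[0,0,0,0,0,-0.02,0.2],[0,0,0,0,0,-0.04,0.2],[0,0,0,0,0,-0.05,0.2],[0,0,0,0,0,-0.05,0.2],[0,0,-0.03,0,0,-0.05,0.2],[0,0,-0.08,0,0,-0.05,0.2],[0,0,-0.2,0,0,-0.05,0.2],[0,0,-0.35,0,0,-0.05,0.2],[0,0,-0.35,0,0,-0.05,0.2],[0,0,-0.35,0,0,-0.05,0.2]]'
python3 - <<'E'
from plant import *
import cv2
w=camera("wrist");cv2.imwrite("pics/wrist5.png",w["frame"][:,:,::-1])
p=camera("side");cv2.imwrite("pics/side5.png",cv2.resize(p["frame"][120:300,150:390,::-1],None,fx=3,fy=3))
E
```

```text
clock: 9.2
eef_pos: [0.621, -0.0947, 0.2246]
tool_rot: [-0.0, 1.0, 0.015, 0.002]
force: [0.2, 0.1, 0.2]
gripper_width: 0.0508
grip_force: 0.0
```

View pics/wrist5.png

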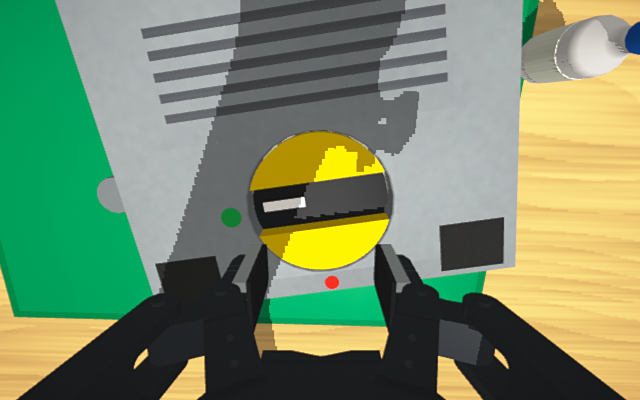

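View pics/side5.png

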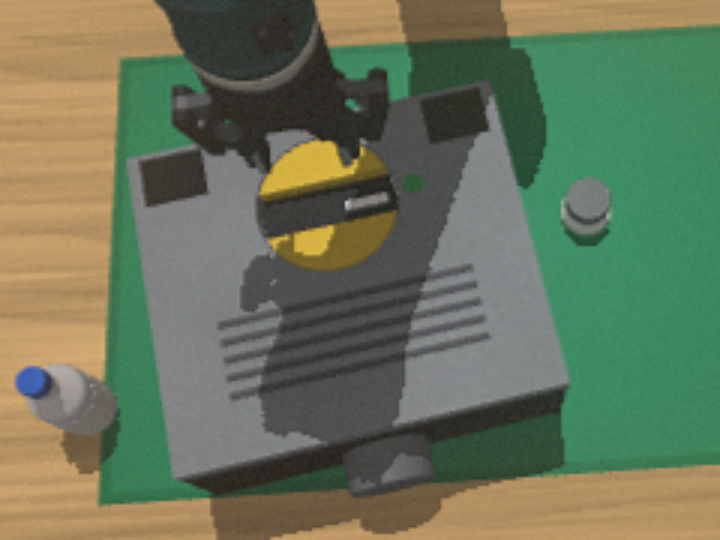

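The white-line end points at the green dot, with the slot parallel to the vents. The hatch is flat, the jar and bottle are unmoved, and the arm is clear.

```bash
python3 -c "
from plant import *
print(job_done())"
```

```text
the job is handed in; nothing more can be done
None
```

The hatch is shut and the disc is turned clockwise to its stop, pointing at the green dot. The jar and bottle look unmoved, and I never took the fingers near the screwdriver. The job was handed in at about 9 s and gave no verdict back.

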